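# Dress the datum strip and hold the gauge arm on its mark

## Task

Get the length gauge ready: with the blue lapping block pressed lightly and steadily on the bright datum strip, make one stroke along it from its right end to its left end, then stand the block back upright on the bench, clear of the gauge. Then pinch the gauge arm's head so that its red lock button is squeezed in, draw the arm out until its red index line stands on the yellow mark of the white scale, and finish holding it there with the button still squeezed. Leave that mark where it is set and do not disturb the other tools.

Things in the scene. Friction and masses are not known exactly. Their poses are not given: they have to be found in the camera images.
- gauge_base: Fixed dark steel base plate of the length gauge, 140 (x) x 320 (y) x 12 mm high. Origin: centre of its underside, on the bench. y runs left along strip, barrel and scale; x points away from the robot (yaw within 0.25 rad). Grey barrel: x 7 to 53, y -152 to 0, 66 mm high; the arm draws out of it towards +y. White scale before the arm: x -22 to 4, y 20 to 155, top z 16 mm, ticks each 5 mm.
- strip_mid (a point): Centre of the top face (18 mm above the bench) of the bright datum strip along the front of the gauge base; axes as gauge_base. A stroke keeps the pad's centre within 13 mm of the strip's middle line, and runs from over 55 mm right of this point (-y) to over 55 mm left of it (+y).
- datum_strip: The bright steel datum strip itself, 30 x 220 x 6 mm, fixed on the base plate; origin at the centre of its underside, axes as gauge_base.
- lapping_block: Loose lapping block, about 0.16 kg, 34 x 66 mm, 65 mm high. Origin: centre of the unpressed pad's underside; z up, long side along y. Bottom: reddish-brown lapping pad 26 (x) x 50 (y) mm; above it a blue plate (z 24 to 36 mm); on top a black grip rib 14 mm thick in x, 44 mm long in y, z 35 to 65 mm: grip it across x (a good TCP height is z 50 mm).
- lapping_pad (a joint): How far the sprung pad is pushed up into the lapping block (m): 0 free, 0.008 at most. It starts to give at 2.5 N and takes 1 N more per mm, so pressing the block 3 to 6 mm further down after touching gives about 5 to 9 N. The stroke needs over 3 N throughout and never over 25 N.
- stop_arm (a joint): How far the telescoping arm is drawn out of the barrel (m): 0 home, at most 0.125, along +y of gauge_base. A lock holds it at home until the red button is squeezed in; a spring of 4 to 7 N, with 1 N of friction, draws it back when let go.
- head_grip (a point): Grip point of the aluminium head at the arm's end, 58 mm above the bench, moving with the arm. Head: 36 mm in y, z 28 to 78 mm, 12 mm clear of the barrel when home. Red button cap on its -x (robot) side (22 mm in y, z 42 to 74 mm), black thumb pad on its +x side. Pinch across x of gauge_base: 45 mm wide (x -26 to +19 mm from here), 39 with the button in. Keep fingertips above z 26 mm.
- lock_button (a joint): How far the red lock button is squeezed in, towards +x of gauge_base (m): 0 out, 0.006 fully in; 3 N to start, 8 N fully in. The arm is free beyond 0.004.
- index_line (a point): Tip of the thin red index line on the aluminium pointer below the head's robot side, over the scale; moves with the arm, at home at y 30 mm of gauge_base.
- mark_slide (a joint): Where the yellow mark stands along the scale (m): the arm's draw-out at which the index line is exactly on it. Set before the start; do not shift it.
- mark_point (a point): Inner end of the yellow mark (6 mm wide in y) on the scale; the index line stands on it when both have the same y in gauge_base, within 3 mm.
- stamp_block: Wooden stamp with a red knob, 40 x 60 mm, 67 mm high, standing on the bench; a bystander. Origin: underside centre.
- bolt_m12_2: Black hex bolt standing on its head, 21 mm across, 52 mm high; a bystander. Origin: underside centre.
- spanner_19: Steel spanner, 216 mm long, 6 mm high, lying near the bench's front edge at the left; a bystander. Origin: underside centre.
- caliper: Digital caliper, 210 mm long, lying near the bench's front edge at the right; a bystander. Origin: underside centre.
There are look-alikes about, which are no part of the job. Of the things like the lapping_block, leave any that is green or pink; of the rest the smaller one is meant.

How it is judged:
By the outcome, as a careful person would: the job done as asked, in the order asked, and still so for the second after the job is handed in, while the arm keeps its last pose, push and grip.
It also fails if it takes over 67 s, if anything falls off the work surface, if the arm or the gripper's body presses on something with over 40 N, if the wrist force passes 120 N, or if a joint passes its speed limit or range.

## Robot

A 6-joint arm with a two-finger parallel gripper is mounted at the origin on a cart in front of the work surface, level with it; the furniture and walls round the work are solid. World frame = base frame: x ahead of the robot, y to its left, z up, the work surface at z = 0. Lengths are in mm, angles in rad, forces in N, time in s.
With the tool pointing down it reaches from about 350 to 975 mm from the base axis. Payload 7.1 kg.
Tool frame: the origin (TCP) lies between the finger pads, 19 mm behind the fingertips; this is the grasp point; z points along the fingers, y is the line along which they close (so a half turn about z gives the same grasp; the last joint's range is limited). The gripper opens to 88 mm and grips with 3 to 60 N. Pads are 20 mm wide; open, the fingers measure 115 mm over their backs; the gripper's body (75 mm by 178 mm) begins 61 mm behind the grasp point.
Start: joints at [-1.238, 0.423, 1.63, -0, 1.089, -0.019], TCP at [215.384, -586.698, 241.375] pointing down, gripper open.
Joint ranges: [-3, 3], [-0.9, 2.11], [0.09, 2.58], [-1.31, 4.45], [0.11, 2.69], [-2.54, 2.54]. Speed limits (rad/s): [2.39, 2.39, 3.01, 3.14, 3.14, 3.14].

## Interface

Orientations are given as a rotation vector (axis times angle).
In Python, from workcell import ctrl, viewer, ticket, models gives the robot as it stands.
- The arm moves only by the tool play_rows, never from a script. Its arguments are lists of equal length, an entry for each row: "dp": the shift along the world's x, y, z in mm, a list of three; "yaw": the turn about the world's z in degrees. In form: {"dp": [[tx, ty, tz], ...], "yaw": [yaw, ...]}. A call has 1 to 8 rows; each row shifts and turns the commanded pose from where the row before left it; what a row does not reach is not made up. A row lasts 1/12 s, in which the tool goes at most 41.7 mm and 7.16 degrees, less where a joint would pass 70% of its speed; a pose out of reach is approached as far as the arm can. A call is refused whole if a number of a shift passes 41.7 or a number of a turn 7.16, either way. A call with a gripper value outside its range is refused whole. "gripper" is the closure, from 0 (fully open) to 1 (shut), set as the call begins (left out, the last holds). The fingers move at their own pace and stop on an object; the grip force is fixed at half the most. Time passes only in rows, so rows that do not move let the fingers close. It gives the time, the measured TCP pose, the force, the opening and the grip force at its end, in the units of the state.
- ctrl.get_obs(): the state, without advancing time (a new reading comes with each control period).
- viewer.get_image(name): name is "scene" or "top"; returns a dict with "pixels" (384x512x3 uint8, red, green, blue), "range_z" (384x512 float32, mm along the optical axis (not along the pixel's ray), 0 where there is no reading), "fx", "fy", "cx", "cy" (pixels), "T" (4x4, takes a point from camera to world coordinates). Camera axes: x right, y up, looking along -z (the intrinsics and any distortion apply to the point x, -y, -z); pixel columns grow to the right and rows downward; lengths in mm; the calibration is good to about 2 mm. A picture is of the moment at which its call begins.
- ticket.close_job(): hands the job in; it is judged then, once.
Trained networks look in a picture, given as the dict that the camera call returned (one of the last four; its "shot" number tells which), for a name from the list of things; names that differ only in an ending like _2 or _b are one class to them, and where a whole thing is asked for, a point or a joint stands for the part that bears it (a point fixed in the world has none). Each returns a list of dicts, best first, with "conf" (0 to 1); they miss things now and then, are a little off and sometimes report something else, mostly with a low value. They report only what shows in the picture. A call takes as long as a camera call. They do not tell look-alikes from the thing itself.
- models.look_for(picture, name): "bbox" ([centre column, centre row, width, height] in pixels, round what is visible of it).
- models.landmark_of(picture, name): "location" ([column, row] in pixels: a listed point, or the origin of a listed thing).
The state is a dict: "t": time; "qpos": joint angles; "qvel": joint speeds; "joint_torque": joint torques, N m; "ee_pos": TCP position; "orientation": TCP orientation; "ft_force": force on the tool from outside, world axes, zero at the start; "moment": the same for the moment, N m; "width": finger opening in mm; "grasp_force": force on a finger pad.
Only numpy, scipy, OpenCV 4.12 (cv2) and the standard library are available. Lean on these libraries where they do the work, as an engineer would, in place of code of your own. Each camera call takes 0.05 s, during which the arm holds its last target. There are 200 camera calls.

## Working session

There is one attempt and no reset: what is moved stays moved. The work goes in short steps, Python scripts to look and compute and a tool call to move; the robot and the scene stay as the last step left them, time stands still between calls to the robot, and variables do not carry over. Pictures are saved under pics/ and viewed, at most 10 in all, crops included, and the job is handed in when it is done.

Besides the shell and the picture viewer there is one more tool, called after ">>>" as name([rows], argument=value, ...), one row to a line, values as JSON. play_rows: Moves the arm, as the interface text tells. Its arguments: {"type":"object","properties":{"dp":{"type":"array"},"yaw":{"type":"array"},"gripper":{"type":"number"}},"required":["dp","yaw"]}

```bash
mkdir -p pics
cat > h.py <<'E'
import numpy as np, cv2
from workcell import ctrl, viewer, ticket, models
def save(p,name): cv2.imwrite('pics/'+name,cv2.cvtColor(p['pixels'],cv2.COLOR_RGB2BGR))
def ray(p,c,r):
    d=np.array([(c-p['cx'])/p['fx'],-(r-p['cy'])/p['fy'],-1.0]); T=np.array(p['T']); return T[:3,3],T[:3,:3]@d
def at_z(p,c,r,z):
    o,d=ray(p,c,r); return o+d*(z-o[2])/d[2]
def depth(p,c,r):
    o,d=ray(p,c,r); return o+d*p['range_z'][int(round(r)),int(round(c))]
E
python3 - <<'E'
from h import *
np.set_printoptions(precision=1,suppress=True)
for n in ['scene','top']:
    p=viewer.get_image(n); save(p,n+'0.png'); print(n,p['fx'],p['T'], [k for k in p])
    for t in ['gauge_base','strip_mid','lapping_block','head_grip','index_line','mark_point','stamp_block','bolt_m12_2']:
        for d in models.landmark_of(p,t)[:4]:
            c,r=d['location']; print(t,round(d['conf'],2),np.array([c,r]),depth(p,c,r) if 0<=c<511.4 and 0<=r<383.4 else '')
o=ctrl.get_obs(); print(o)
a=cv2.imread('pics/scene0.png')
E
```

```text
scene 441.4691566686623 [[  -0.9    0.3   -0.3   86.7]
 [  -0.5   -0.7    0.6  599.3]
 [  -0.     0.6    0.8 1028.4]
 [   0.     0.     0.     1. ]] ['pixels', 'range_z', 'fx', 'fy', 'cx', 'cy', 'T', 'shot']
gauge_base 0.79 [197.2 243.8] [559.8  98.5  12.9]
gauge_base 0.18 [207.6 251.9] [518.2 110.3  18.7]
strip_mid 0.83 [207.4 251. ] [520.2 108.1  18.6]
lapping_block 0.87 [287.1 137.7] [ 520.7 -389.4   15.8]
lapping_block 0.57 [286.5 204.2] [ 396.4 -123.3   31.6]
lapping_block 0.55 [283.6 241.4] [344.1   5.3  48.7]
lapping_block 0.5 [291.2 165.5] [ 448.9 -266.8   32. ]
head_grip 0.63 [179.4 234.6] [586.6 127.6  77.3]
index_line 0.8 [192.7 251. ] [554.7 126.8  20.1]
mark_point 0.54 [248.7 159.8] [ 588.2 -246.4   10.6]
mark_point 0.39 [166.8 273.4] [578.6 213.1  16.4]
mark_point 0.22 [187.5 251.3] [566.2 134.4  20.9]
stamp_block 0.56 [247.6 156.9] [ 593.1 -248.6   19.6]
stamp_block 0.21 [292.2 163.3] [ 449.8 -275.8   33. ]
bolt_m12_2 0.62 [255.  127.7] [ 644.8 -394.4    5.7]
top 438.48380841223576 [[   0.     1.    -0.1  361.5]
 [  -1.     0.    -0.  -112.9]
 [  -0.     0.1    1.  134
[... 400 characters left out ...]
  65.6]
head_grip 0.47 [190.8 152.7] [605.6 114.9  78.4]
index_line 0.55 [189.6 167.4] [570.4 127.4  23.5]
mark_point 0.42 [357.8 146.3] [ 642.5 -390.7    3.1]
mark_point 0.37 [316.3 162.6] [ 587.4 -260.    22.7]
stamp_block 0.74 [318.9 158.6] [ 592.7 -263.3   62.3]
bolt_m12_2 0.58 [357.8 146.9] [ 641.2 -391.2    0.6]
{'t': 0.9, 'qpos': array([-1.2,  0.4,  1.6,  0. ,  1.1, -0. ]), 'qvel': array([-0., -0., -0.,  0., -0., -0.]), 'joint_torque': array([  0. , -54.5, -27.4,   0.1,   0. ,  -0. ]), 'ee_pos': array([ 215.4, -586.7,  241.4]), 'orientation': array([3.1, 0.5, 0. ]), 'ft_force': array([-0. , -0.1,  0.3]), 'moment': array([-0.,  0., -0.]), 'grasp_force': 0.0, 'width': 87.73946352018939}
```

View pics/scene0.png

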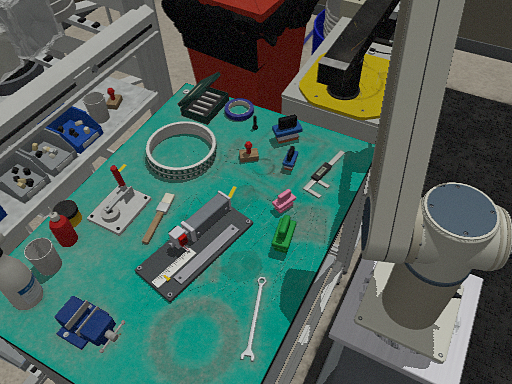

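View pics/top0.png

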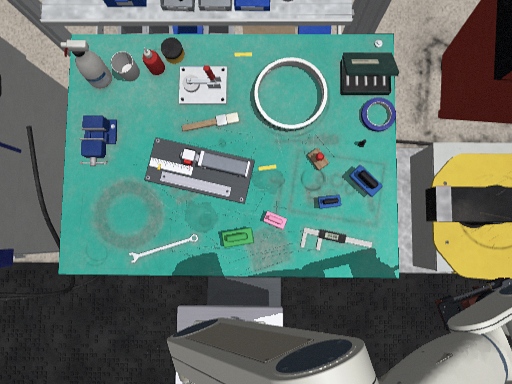

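Candidates like the block in the top view: large blue (366,180), small blue (328,201), green (237,237) and pink (275,219). I choose the small blue at (328,201). Next I'll take a close crop and the measurements.

```bash
cat >> h.py <<'E'
def cloud(p):
    H,W=p['range_z'].shape; r,c=np.mgrid[:H,:W]; z=p['range_z'].astype(float)
    d=np.stack([(c-p['cx'])/p['fx'],-(r-p['cy'])/p['fy'],-np.ones((H,W))],-1)*z[...,None]
    T=np.array(p['T']); P=d@T[:3,:3].T+T[:3,3]; P[z==0]=np.nan; return P
def rect(pts):
    (c,s,a)=cv2.minAreaRect(pts[:,:2].astype(np.float32)); 
    b=cv2.boxPoints((c,s,a)); e=[b[1]-b[0],b[2]-b[1]]; l=max(e,key=np.linalg.norm)
    y=np.degrees(np.arctan2(l[1],l[0])); return np.array(c),np.array(sorted(s)),(y-90+90)%180-90
E
python3 - <<'E'
from h import *
np.set_printoptions(precision=1,suppress=True)
ims=[]
for n,(u,v) in [('top',(328,201)),('scene',(289,158))]:
    p=viewer.get_image(n); P=cloud(p); x=p['pixels'].astype(int)
    crop=cv2.cvtColor(p['pixels'],cv2.COLOR_RGB2BGR)
    gu,gv=(200,170) if n=='top' else (195,245)
    ims.append(np.hstack([cv2.resize(crop[v-30:v+30,u-35:u+35],None,fx=5,fy=5,interpolation=cv2.INTER_CUBIC),cv2.resize(crop[gv-50:gv+50,gu-60:gu+60],(360,300),interpolation=cv2.INTER_CUBIC)]))
    X,Y,Z=P[...,0],P[...,1],P[...,2]
    blk=(abs(X-473)<45)&(abs(Y+296)<55)
    for nm,m in [('block plate',blk&(Z>20)),('rib',blk&(Z>52)),
      ('blockblue',blk&(x[...,2]>x[...,0]+40)&(x[...,2]>x[...,1]+40)&(Z>15)),
      ('barrel',(abs(X-570)<110)&(abs(Y-95)<160)&(Z>58)&(Z<71)),('head',(abs(X-600)<60)&(abs(Y-115)<60)&(Z>73)&(Z<90)),
      ('base',(abs(X-560)<115)&(abs(Y-95)<190)&(Z>6)&(Z<90)&(x.max(-1)>0)),
      ('basetop',(abs(X-560)<115)&(abs(Y-95)<190)&(Z>8)&(Z<22)),
      ('yellow',(abs(X-570)<90)&(abs(Y-100)<180)&(x[...,0]>150)&(x[...,1]>130)&(x[...,2]<90)),
      ('red',(abs(X-600)<80)&(abs(Y-115)<80)&(x[...,0]>130)&(x[...,1]<70)&(x[...,2]<70))]:
        q=P[m]
        if len(q)>3: print(n,nm,len(q),*rect(q),'med',np.median(q,0), 'pix',np.argwhere(m).mean(0)[::-1])
    for t in ['gauge_base','strip_mid','lapping_block','head_grip','index_line','mark_point']:
        zz=dict(gauge_base=0,strip_mid=18,lapping_block=0,head_grip=58,index_line=17,mark_point=16)[t]
        print(n,t,[(round(d['conf'],2),at_z(p,*d['location'],zz)[:2]) for d in models.landmark_of(p,t)])
cv2.imwrite('pics/crop1.png',np.vstack(ims))
E
```

```text
top block plate 251 [ 469.3 -296.5] [33.9 66.5] 7.4334106 med [ 467.  -294.    36.9] pix [329. 201.]
top rib 73 [ 469.5 -296.2] [14.2 43.1] 7.3341064 med [ 469.6 -295.    63.4] pix [330.2 200.4]
top blockblue 153 [ 469.  -296.4] [32.5 64. ] 8.104095 med [ 465.9 -295.7   35.7] pix [329.1 201.3]
top barrel 692 [582.5  37.7] [ 48.1 190.2] -11.223991 med [578.4  23.4  62.7] pix [222.1 162.6]
top head 144 [598.7 122.9] [35.2 44. ] 79.194824 med [599.1 122.9  76.9] pix [188.1 154.9]
top base 4653 [558.   94.9] [222.1 378.3] 0.2841797 med [563.2  96.7  14.9] pix [199.4 169.7]
top basetop 3309 [551.6 102.2] [195.4 375.2] -10.953598 med [550.7 123.5  13.5] pix [194.5 171.9]
top yellow 12 [574.1 224.6] [ 7.1 15.9] 73.411804 med [572.4 223.5  17.8] pix [158.8 166.7]
top red 24 [580.8 126.7] [ 8.8 19.3] -12.601646 med [581.  126.7  73.8] pix [186.8 161.3]
top gauge_base [(0.56, array([559.2, 104.7]))]
top strip_mid [(0.79, array([517.2, 103.6]))]
top lapping_block [(0.82, array([365.9, -17.7])), (0.79, array([ 525. , -406.8])), (0.63, array([ 419.5, -137.8])), (0.58, array([ 472.5, -311.6]))]
to
[... 796 characters left out ...]
.4  13.8] pix [190.9 254.8]
scene yellow 16 [571.3 221.9] [ 9.6 17.7] 65.855484 med [571.  223.4  19.7] pix [166.4 277.2]
scene red 26 [578.6 128.5] [11.7 19.9] -7.647156 med [580.3 128.6  74. ] pix [181.6 236.6]
scene gauge_base [(0.58, array([558.9, 100.7]))]
scene strip_mid [(0.66, array([518.3, 104.2])), (0.65, array([314. , 211.1]))]
scene lapping_block [(0.92, array([ 526.9, -403.5])), (0.87, array([355.7, -14.2])), (0.72, array([ 459.9, -303.8])), (0.72, array([ 407.3, -136.8]))]
scene head_grip [(0.83, array([604.4, 118.1]))]
scene index_line [(0.73, array([562.9, 133.5])), (0.58, array([519.3, 115.9])), (0.24, array([ 587.1, -242. ]))]
scene mark_point [(0.5, array([585.2, 217.8]))]
```

View pics/crop1.png

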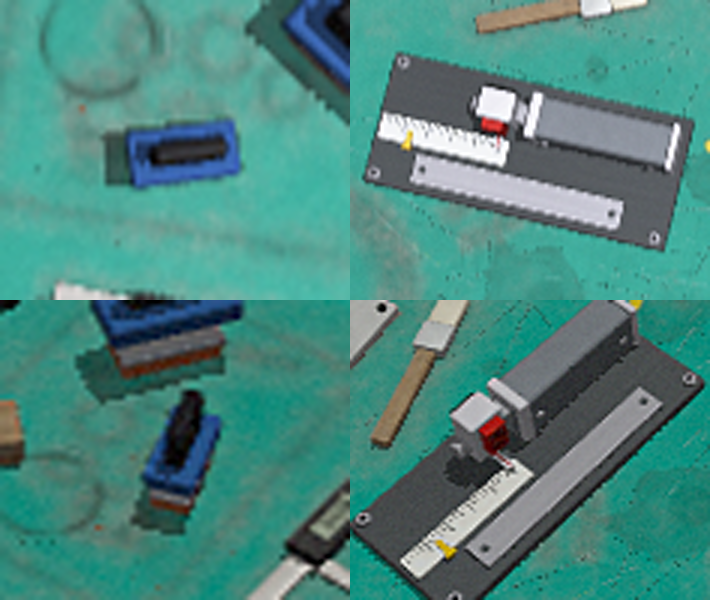

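The crop confirms it: the small blue block at top (328,201) measures 34x66 mm, blue with a black rib and reddish pad. In the gauge crop the head is at about top (188,155) and the yellow mark at (159,167). Now refining the gauge pose.

Run:
```python
from h import *
np.set_printoptions(precision=1,suppress=True)
for n in ['top','scene']:
  p=viewer.get_image(n); P=cloud(p); x=p['pixels'].astype(int); X,Y,Z=P[...,0],P[...,1],P[...,2]
  c0=np.array([561.,102.]); a=np.radians(-12.5)
  for it in range(3):
    ex=np.array([np.cos(a),np.sin(a)]); ey=np.array([-ex[1],ex[0]])
    D=P[...,:2]-c0; u=D@ex; v=D@ey
    m=(abs(u)<77)&(abs(v)<167)&(Z>7)&(Z<22)
    c,s,ang=rect(P[m]); c0,a=np.array(c,float),np.radians(ang)
  print(n,'base',c,s,ang)
  ex=np.array([np.cos(a),np.sin(a)]); ey=np.array([-ex[1],ex[0]]); D=P[...,:2]-c0; u=D@ex; v=D@ey
  mn=x.min(-1); 
  m=(abs(u+42)<22)&(abs(v)<118)&(mn>110)&(Z>7)&(Z<26)
  print('strip',len(P[m]),*rect(P[m]), 'uv', np.median(u[m]),np.median(v[m]),'z',np.median(Z[m]))
  for nm,m in [('yellow',(abs(u+9)<25)&(abs(v-88)<68)&(x[...,2]<x[...,0]-50)&(x[...,2]<x[...,1]-30)&(Z<30)),('red',(abs(u-5)<40)&(abs(v-30)<30)&(x[...,0]>x[...,1]+50)&(Z>0)),('head',(abs(u-15)<60)&(abs(v-30)<24)&(Z>73)&(Z<95))]:
    print(nm,m.sum(),'u',u[m].min(),np.median(u[m]),u[m].max(),'v',v[m].min(),v[m].mean(),v[m].max(),'z',Z[m].min(),np.median(Z[m]),Z[m].max())
  m=(abs(u)<60)&(abs(v)<150)&(Z<16); print('z base',np.nanmedian(Z[m]), 'bench', np.nanmedian(Z[(abs(u)<140)&(u<-90)&(abs(v)<150)]))
```

```text
top base [562.1  99.4] [148.1 324.6] -12.811577
strip 742 [524.4 109.5] [ 37.7 220.2] -12.842133 uv -42.08710236696722 1.4333598811020143 z 17.849028372462158
yellow 18 u -24.871568887232293 -18.14639340522872 -4.7736227575376855 v 117.73723365175876 123.43573070898464 128.131130823791 z 8.328315404737396 17.121732571482653 23.787226279488095
red 37 u 2.49946284608384 11.288924320785712 17.530564208397177 v 20.45280446961066 29.679862054573253 40.82560746625468 z 25.548616348076166 72.62859816856576 80.47629689784344
head 146 u 8.138953209287587 30.942927259901875 52.57548175865907 v 13.559485569098813 30.702319106975466 49.16242148506424 z 73.10308141335577 77.94175027581491 86.01969126586346
z base 12.443287924507217 bench -0.04112411832329599
scene base [562.6 101.4] [143.7 322.3] -13.091934
strip 778 [523.6 111.1] [ 40.2 226.7] -13.117691 uv -43.8692828620775 10.561987185118515 z 18.336819630829666
yellow 22 u -28.245937322039463 -22.265075832139985 -5.953146536677823 v 114.9442387793312 121.25988132227964 126.32073956988394 z 12.660759176661713 19.818081260976214 23.601261400483963
red 58 u 0.9760590451108009 7.474644084763208 21.779116884974183 v 9.341135210453471 31.694614881947526 41.16567969015956 z 22.52475972111415 71.8602307866546 77.94675326839752
head 167 u 3.262346061487859 26.170466487848124 49.902372059317756 v 12.911485651572875 31.297517183393637 48.74722841753385 z 73.15422310661984 77.94901468169269 82.38087781147055
z base 12.667429369243166 bench 0.4349877188383289
```

>>> play_rows([
  [18, 21, -5],
  [18, 21, -5],
  [18, 21, -5],
  [18, 21, -5],
  [18, 21, -5],
  [18, 21, -5],
  [18, 21, -5],
  [18, 21, -5],
], yaw=[5.65, 5.65, 5.65, 5.65, 5.65, 5.65, 5.65, 5.65], gripper=0)

```text
t: 2.37
ee_pos: [360.1, -417.7, 201.3]
orientation: [2.64, 1.702, 0.0]
ft_force: [0.4, 0.9, 0.7]
width: 88.1
grasp_force: 0.0
```

>>> play_rows([
  [18, 21, -5],
  [18, 21, -5],
  [18, 21, -5],
  [18, 20, -5],
  [18, 20, -5],
  [18, 20, -5],
  [0, 0, 0],
], yaw=[5.65, 5.65, 5.65, 5.65, 5.65, 5.65, 0])

```text
t: 2.95
ee_pos: [469.5, -292.8, 170.7]
orientation: [-2.025, -2.401, -0.001]
ft_force: [-0.2, -0.0, -0.4]
width: 87.4
grasp_force: 0.0
```

```bash
cat >> h.py <<'E'
def st():
    from scipy.spatial.transform import Rotation as R
    o=ctrl.get_obs(); M=R.from_rotvec(o['orientation']).as_matrix()
    y=M[:,1]; a=(np.degrees(np.arctan2(y[1],y[0]))+90)%180-90
    print('t',round(o['t'],2),'pos',np.round(o['ee_pos'],1),'close',round(a,2),'tilt',round(np.degrees(np.arccos(-M[2,2])),2),'F',np.round(o['ft_force'],1),'w',round(o['width'],1),'g',round(o['grasp_force'],1),'q',np.round(o['qpos'],2)); return o
E
python3 -c "
from h import *
st()"
```

```text
t 2.95 pos [ 469.5 -292.8  170.7] close 9.69 tilt 0.06 F [-0.2 -0.  -0.4] w 87.4 g 0.0 q [-0.58  0.41  1.84  0.    0.89 -0.75]
```

>>> play_rows([
  [-1.5, -2.7, -15],
  [0, 0, -20],
  [0, 0, -20],
  [0, 0, -20],
  [0, 0, -18],
  [0, 0, -12],
  [0, 0, -8],
  [0, 0, 0],
], yaw=[-2.2, 0, 0, 0, 0, 0, 0, 0])

```text
t: 3.62
ee_pos: [465.1, -298.2, 57.1]
orientation: [-2.08, -2.351, 0.001]
ft_force: [-0.3, 0.4, -0.4]
width: 87.9
grasp_force: 0.0
```

>>> play_rows([
  [0, 0, 0],
  [0, 0, 0],
  [0, 0, 0],
  [0, 0, 0],
  [0, 0, 0],
  [0, 0, 0],
  [0, 0, 0],
  [0, 0, 0],
], yaw=[0, 0, 0, 0, 0, 0, 0, 0], gripper=1)

```text
t: 4.28
ee_pos: [465.9, -298.4, 58.5]
orientation: [2.08, 2.354, 0.0]
ft_force: [0.2, 0.1, -0.0]
width: 37.8
grasp_force: 0.0
```

```bash
python3 -c "
from h import *
st(); p=viewer.get_image('scene'); c=p['pixels'][110:210,230:350]; cv2.imwrite('pics/g1.png',cv2.resize(c[...,::-1],None,fx=4,fy=4))"
```

```text
t 4.28 pos [ 465.9 -298.4   58.5] close 7.06 tilt 0.01 F [ 0.2  0.1 -0. ] w 37.8 g 0.0 q [-0.59  0.59  1.88 -0.    0.66 -0.71]
```

>>> play_rows([
  [2, 2, 0],
  [0, 0, 0],
  [0, 0, 0],
  [0, 0, 0],
  [0, 0, 0],
  [0, 0, 0],
  [0, 0, 0],
  [0, 0, 0],
], yaw=[0, 0, 0, 0, 0, 0, 0, 0])

```text
t: 5.0
ee_pos: [467.8, -296.4, 58.3]
orientation: [-2.08, -2.354, 0.0]
ft_force: [0.3, -0.7, -1.7]
width: 13.6
grasp_force: 30.0
```

```bash
python3 -c "
from h import *
st(); p=viewer.get_image('scene'); c=p['pixels'][110:210,230:350]; cv2.imwrite('pics/g1.png',cv2.resize(c[...,::-1],None,fx=4,fy=4))"
```

```text
t 5.0 pos [ 467.8 -296.4   58.3] close 7.06 tilt 0.01 F [ 0.3 -0.7 -1.7] w 13.6 g 30.0 q [-0.59  0.6   1.88 -0.    0.66 -0.71]
```

View pics/g1.png

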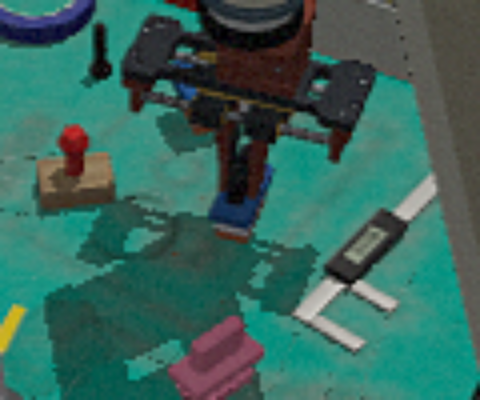

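The block is gripped on its rib (width 13.6 mm, grip force 30 N), upright, with the neighbours untouched. Next I lift it and carry it to the strip's right end.

>>> play_rows([
  [0, 0, 12],
  [0, 0, 22],
  [0, 0, 25],
  [0, 0, 23],
  [3, 28, 0],
  [3, 28, 0],
  [3, 28, 0],
  [3, 28, 0],
], yaw=[0, 0, 0, 0, -2.5, -2.5, -2.5, -2.5])

```text
t: 5.72
ee_pos: [479.8, -183.5, 141.4]
orientation: [2.28, 2.16, 0.001]
ft_force: [-0.3, 0.1, -1.9]
width: 14.0
grasp_force: 30.0
```

>>> play_rows([
  [3, 28, 0],
  [3, 28, 0],
  [3, 28, 0],
  [3, 28, 0],
  [3, 28, 0],
  [3, 28, 0],
  [3, 28, 0],
  [3, 28, 0],
], yaw=[-2.5, -2.5, -2.5, -2.5, 0, 0, 0, 0])

```text
t: 6.38
ee_pos: [503.8, 40.9, 141.2]
orientation: [2.457, 1.957, 0.0]
ft_force: [0.1, -0.5, -2.1]
width: 14.5
grasp_force: 30.0
```

>>> play_rows([
  [0, 0, -10],
  [0, 0, -10],
  [0, 0, 0],
  [0, 0, 0],
], yaw=[0, 0, 0, 0])

```text
t: 6.72
ee_pos: [503.0, 38.7, 119.7]
orientation: [-2.458, -1.955, 0.003]
ft_force: [1.0, 0.3, -0.5]
width: 14.1
grasp_force: 30.0
```

Run:
```python
from h import *
np.set_printoptions(precision=1,suppress=True)
o=st(); ims=[]
for n in ['top','scene']:
  p=viewer.get_image(n); P=cloud(p); x=p['pixels'].astype(int); X,Y,Z=P[...,0],P[...,1],P[...,2]
  m=(abs(X-503)<60)&(abs(Y-39)<70)&(x[...,2]>x[...,0]+40)&(x[...,2]>x[...,1]+40)&(Z>60)&(Z<150)
  print(n,m.sum(),*rect(P[m]),np.median(Z[m]))
  print([(round(d['conf'],2),at_z(p,*d['location'],o['ee_pos'][2]-58.3)) for d in models.landmark_of(p,'lapping_block')])
  gu,gv=(215,170) if n=='top' else (215,225)
  ims.append(cv2.resize(p['pixels'][gv-50:gv+50,gu-65:gu+65,::-1],None,fx=3,fy=3,interpolation=cv2.INTER_CUBIC))
cv2.imwrite('pics/s1.png',np.hstack(ims))
```

```text
t 6.72 pos [503.   38.7 119.7] close -12.99 tilt 0.13 F [ 1.   0.3 -0.5] w 14.1 g 30.0 q [ 0.1  0.4  2.  -0.   0.7  0.3]
top 0 [0. 0.] [0. 0.] -90.0 nan
[(0.75, array([ 521.5, -401.1,   61.4])), (0.73, array([ 414.8, -131.4,   61.4])), (0.66, array([357.3, -22.8,  61.4]))]
scene 16 [496.5  44.8] [24.6 46.6] -42.34721 98.13364726892536
[(0.97, array([ 501.6, -344.2,   61.4])), (0.74, array([598.2, 126.1,  61.4])), (0.7, array([394.7, -94.2,  61.4])), (0.57, array([343.6,  12.3,  61.4])), (0.52, array([504.1,  34.4,  61.4]))]
  return _methods._mean(a, axis=axis, dtype=dtype,
  ret = ret.dtype.type(ret / rcount)
```

View pics/s1.png

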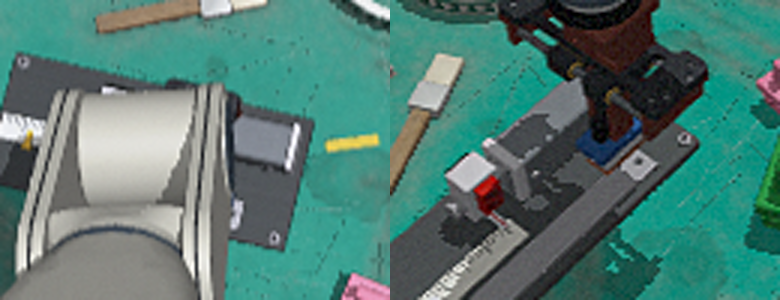

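Scene view: the block hovers over the strip's right end, aligned with it. Lowering now.

>>> play_rows([
  [0, 0, -12],
  [0, 0, -15],
  [0, 0, -8],
  [0, 0, -4],
  [0, 0, -1],
  [0, 0, -1],
  [0, 0, -1],
  [0, 0, 0],
], yaw=[0, 0, 0, 0, 0, 0, 0, 0])

```text
t: 7.58
ee_pos: [504.2, 39.6, 78.7]
orientation: [2.457, 1.957, 0.001]
ft_force: [0.0, 0.3, -2.6]
width: 14.0
grasp_force: 30.0
```

>>> play_rows([
  [0, 0, -1],
  [0, 0, -1],
  [0, 0, -1],
  [0, 0, 0],
], yaw=[0, 0, 0, 0])

```text
t: 7.92
ee_pos: [504.1, 39.6, 75.5]
orientation: [2.457, 1.957, 0.001]
ft_force: [0.3, -0.3, 2.4]
width: 13.7
grasp_force: 30.0
```

```bash
python3 -c "
from h import *
st()"
```

```text
t 7.92 pos [504.1  39.6  75.5] close -12.94 tilt 0.03 F [ 0.3 -0.3  2.4] w 13.7 g 30.0 q [0.05 0.52 1.99 0.   0.64 0.28]
```

>>> play_rows([
  [0, 0, -1.2],
  [0, 0, -1.2],
  [0, 0, -1.2],
  [0, 0, 0],
  [0, 0, 0],
], yaw=[0, 0, 0, 0, 0])

```text
t: 8.33
ee_pos: [504.1, 39.6, 71.9]
orientation: [2.458, 1.957, 0.001]
ft_force: [-0.8, 0.2, 5.2]
width: 14.0
grasp_force: 30.0
```

>>> play_rows([
  [1.1, 4.9, 0],
  [1.1, 4.9, 0],
  [1.1, 4.9, 0],
  [1.1, 4.9, 0],
  [1.1, 4.9, 0],
  [1.1, 4.9, 0],
  [1.1, 4.9, 0],
  [1.1, 4.9, 0],
], yaw=[0, 0, 0, 0, 0, 0, 0, 0])

```text
t: 9.0
ee_pos: [512.7, 78.4, 71.9]
orientation: [2.457, 1.957, -0.001]
ft_force: [-0.8, -5.4, 6.4]
width: 13.7
grasp_force: 30.0
```

>>> play_rows([
  [1.1, 4.9, 0],
  [1.1, 4.9, 0],
  [1.1, 4.9, 0],
  [1.1, 4.9, 0],
  [1.1, 4.9, 0],
  [1.1, 4.9, 0],
  [1.1, 4.9, 0],
  [1.1, 4.9, 0],
], yaw=[0, 0, 0, 0, 0, 0, 0, 0])

```text
t: 9.67
ee_pos: [521.4, 117.5, 71.8]
orientation: [2.457, 1.957, -0.002]
ft_force: [-0.1, -3.9, 7.1]
width: 13.9
grasp_force: 30.0
```

>>> play_rows([
  [1.1, 4.9, 0],
  [1.1, 4.9, 0],
  [1.1, 4.9, 0],
  [1.1, 4.9, 0],
  [1.1, 4.9, 0],
  [1.1, 4.9, 0],
  [1.1, 4.9, 0],
  [1.1, 4.9, 0],
], yaw=[0, 0, 0, 0, 0, 0, 0, 0])

```text
t: 10.33
ee_pos: [530.1, 156.7, 71.8]
orientation: [2.457, 1.957, -0.002]
ft_force: [-1.1, -4.8, 5.2]
width: 13.7
grasp_force: 30.0
```

>>> play_rows([
  [1.1, 4.9, 0],
  [1.1, 4.9, 0],
  [1.1, 4.9, 0],
  [1.1, 4.9, 0],
  [1.1, 4.9, 0],
  [0, 0, 0],
], yaw=[0, 0, 0, 0, 0, 0])

```text
t: 10.83
ee_pos: [535.8, 181.8, 71.9]
orientation: [2.457, 1.957, -0.001]
ft_force: [-0.8, -0.9, 5.3]
width: 13.7
grasp_force: 30.0
```

Run:
```python
from h import *
st(); ims=[]
for n in ['top','scene']:
  p=viewer.get_image(n)
  gu,gv=(195,170) if n=='top' else (205,240)
  ims.append(cv2.resize(p['pixels'][gv-50:gv+50,gu-65:gu+65,::-1],None,fx=3,fy=3,interpolation=cv2.INTER_CUBIC))
cv2.imwrite('pics/s2.png',np.hstack(ims))
```

```text
t 10.83 pos [535.8 181.8  71.9] close -12.91 tilt 0.04 F [-0.8 -0.9  5.3] w 13.7 g 30.0 q [ 0.31  0.58  1.85 -0.    0.71  0.53]
```

View pics/s2.png

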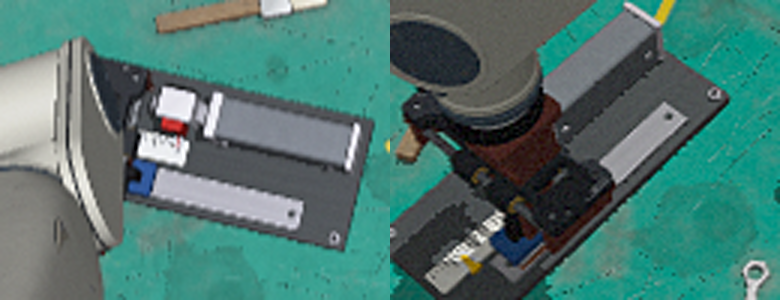

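Stroke done: the block is at the strip's left end and centred on it, with about 7–9 N contact throughout. Next I stand it on the bench in front of the gauge at about (428,110).

>>> play_rows([
  [0, 0, 10],
  [0, 0, 25],
  [0, 0, 25],
  [-20, -14, 0],
  [-25, -17, 0],
  [-25, -17, 0],
  [-25, -17, 0],
  [-13, -7, 0],
], yaw=[0, 0, 0, 0, 0, 0, 0, 0])

```text
t: 11.6
ee_pos: [423.7, 107.9, 131.5]
orientation: [-2.457, -1.956, 0.006]
ft_force: [-0.5, -0.7, -1.7]
width: 13.8
grasp_force: 30.0
```

>>> play_rows([
  [0, 0, -15],
  [0, 0, -20],
  [0, 0, -20],
  [0, 0, -10],
  [0, 0, -4],
  [0, 0, -2],
  [0, 0, 0],
  [0, 0, 0],
], yaw=[0, 0, 0, 0, 0, 0, 0, 0])

```text
t: 12.27
ee_pos: [428.2, 109.8, 61.3]
orientation: [2.457, 1.957, 0.001]
ft_force: [-0.3, 0.6, -1.3]
width: 13.7
grasp_force: 30.0
```

```bash
python3 -c "
from h import *
st()"
```

```text
t 12.27 pos [428.2 109.8  61.3] close -12.94 tilt 0.05 F [-0.3  0.6 -1.3] w 13.7 g 30.0 q [ 0.22  0.49  2.12 -0.    0.53  0.45]
```

>>> play_rows([
  [0, 0, -1],
  [0, 0, -1],
  [0, 0, -1],
  [0, 0, 0],
  [0, 0, 0],
], yaw=[0, 0, 0, 0, 0])

```text
t: 12.68
ee_pos: [428.1, 109.8, 58.1]
orientation: [2.457, 1.957, 0.001]
ft_force: [0.2, 0.1, 1.3]
width: 14.2
grasp_force: 30.0
```

>>> play_rows([
  [0, 0, 0],
  [0, 0, 0],
  [0, 0, 0],
  [0, 0, 0],
  [0, 0, 0],
  [0, 0, 0],
  [0, 0, 0],
  [0, 0, 0],
], yaw=[0, 0, 0, 0, 0, 0, 0, 0], gripper=0)

```text
t: 13.35
ee_pos: [427.8, 109.7, 57.8]
orientation: [-2.458, -1.957, 0.0]
ft_force: [-0.2, 0.3, -0.3]
width: 63.8
grasp_force: 0.0
```

```bash
python3 -c "
from h import *
st()"
```

```text
t 13.35 pos [427.8 109.7  57.8] close -12.94 tilt 0.0 F [-0.2  0.3 -0.3] w 63.8 g 0.0 q [ 0.22  0.5   2.13 -0.    0.52  0.45]
```

>>> play_rows([
  [0, 0, 20],
  [0, 0, 35],
  [0, 0, 35],
  [30, 2, 22],
  [35, 3, 0],
  [35, 3, 0],
  [35, 3, 0],
  [35.7, 2.6, 0],
], yaw=[0, 0, 0, 0, 0, 0, 0, 0])

```text
t: 14.02
ee_pos: [599.9, 123.4, 170.1]
orientation: [2.458, 1.957, 0.001]
ft_force: [-0.3, -0.6, 0.1]
width: 87.9
grasp_force: 0.0
```

>>> play_rows([
  [0, 0, -10],
  [0, 0, -10],
  [0, 0, 0],
  [0, 0, 0],
], yaw=[0, 0, 0, 0])

```text
t: 14.35
ee_pos: [596.1, 123.0, 148.4]
orientation: [-2.456, -1.956, 0.006]
ft_force: [-0.6, 0.7, -0.3]
width: 88.0
grasp_force: 0.0
```

Run:
```python
from h import *
st(); ims=[]
for n in ['top','scene']:
  p=viewer.get_image(n)
  gu,gv=(195,190) if n=='top' else (205,245)
  ims.append(cv2.resize(p['pixels'][gv-50:gv+50,gu-65:gu+65,::-1],None,fx=3,fy=3,interpolation=cv2.INTER_CUBIC))
cv2.imwrite('pics/s3.png',np.hstack(ims))
```

```text
t 14.35 pos [596.1 123.  148.4] close -12.94 tilt 0.24 F [-0.6  0.7 -0.3] w 88.0 g 0.0 q [0.18 0.52 1.73 0.   0.9  0.41]
```

View pics/s3.png

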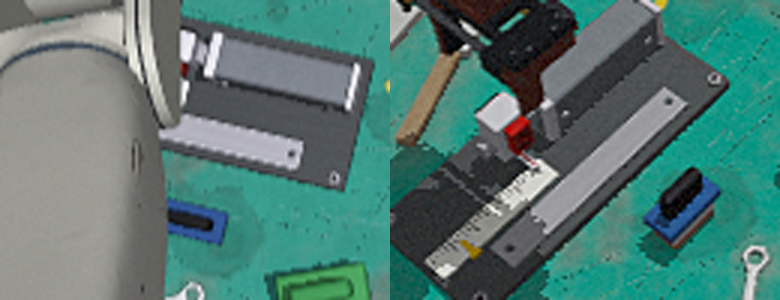

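The block stands upright in front of the gauge, and the gripper is over the head. Descending to pinch.

>>> play_rows([
  [0, 0, -10],
  [0, 0, -15],
  [0, 0, -20],
  [0, 0, -20],
  [0, 0, -15],
  [0, 0, -10],
  [0, 0, 0],
], yaw=[0, 0, 0, 0, 0, 0, 0])

```text
t: 15.03
ee_pos: [596.8, 123.0, 57.7]
orientation: [-2.456, -1.956, 0.005]
ft_force: [-0.3, -1.0, -0.1]
width: 88.0
grasp_force: 0.0
```

>>> play_rows([
  [0, 0, 0],
  [0, 0, 0],
  [0, 0, 0],
  [0, 0, 0],
  [0, 0, 0],
  [0, 0, 0],
  [0, 0, 0],
  [0, 0, 0],
], yaw=[0, 0, 0, 0, 0, 0, 0, 0], gripper=1)

```text
t: 15.7
ee_pos: [599.8, 123.1, 60.1]
orientation: [2.455, 1.956, 0.004]
ft_force: [0.5, -1.3, -5.8]
width: 38.3
grasp_force: 30.0
```

```bash
python3 -c "
from h import *
st()"
```

```text
t 15.7 pos [599.8 123.1  60.1] close -12.91 tilt 0.18 F [ 0.5 -1.3 -5.8] w 38.3 g 30.0 q [ 0.18  0.65  1.75 -0.    0.74  0.41]
```

Button squeezed: the width is 38–39 mm. Drawing out about 78 mm first, then measuring.

>>> play_rows([
  [0.7, 2.9, 0],
  [1.34, 5.85, 0],
  [1.34, 5.85, 0],
  [1.34, 5.85, 0],
  [1.34, 5.85, 0],
  [1.34, 5.85, 0],
  [1.34, 5.85, 0],
  [1.34, 5.85, 0],
], yaw=[0, 0, 0, 0, 0, 0, 0, 0])

```text
t: 16.37
ee_pos: [609.4, 166.1, 60.0]
orientation: [2.456, 1.956, 0.0]
ft_force: [1.8, -7.3, 1.6]
width: 38.7
grasp_force: 30.0
```

>>> play_rows([
  [1.34, 5.85, 0],
  [1.34, 5.85, 0],
  [1.34, 5.85, 0],
  [1.34, 5.85, 0],
  [1.34, 5.85, 0],
  [0.7, 2.9, 0],
  [0, 0, 0],
  [0, 0, 0],
], yaw=[0, 0, 0, 0, 0, 0, 0, 0])

```text
t: 17.03
ee_pos: [616.8, 198.4, 60.0]
orientation: [2.456, 1.956, 0.0]
ft_force: [2.8, -6.1, 0.4]
width: 39.1
grasp_force: 30.0
```

```bash
cat > m.py <<'E'
from h import *
import sys
np.set_printoptions(precision=1,suppress=True)
o=st(); ims=[]
c0=np.array([562,100.4]); a=np.radians(-12.9); ex=np.array([np.cos(a),np.sin(a)]); ey=np.array([-ex[1],ex[0]])
for n in ['top','scene']:
  p=viewer.get_image(n); x=p['pixels'].astype(int); H,W=x.shape[:2]; r,c=np.mgrid[:H,:W]
  # intersect every pixel with scale-top plane z=17
  d=np.stack([(c-p['cx'])/p['fx'],-(r-p['cy'])/p['fy'],-np.ones((H,W))],-1)@np.array(p['T'])[:3,:3].T; o3=np.array(p['T'])[:3,3]
  Q=(o3+d*((17-o3[2])/d[...,2])[...,None])[...,:2]-c0; u=Q@ex; v=Q@ey
  w=(abs(u+9)<25)&(v>15)&(v<160)
  for nm,m in [('yellow',w&(x[...,2]<x[...,0]-50)&(x[...,2]<x[...,1]-30)),('red',w&(x[...,0]>x[...,1]+45)&(x[...,0]>x[...,2]+45))]:
    if m.sum(): print(n,nm,m.sum(),'u',u[m].min(),u[m].max(),'v mean',v[m].mean(),'range',v[m].min(),v[m].max())
  for t in ['index_line','mark_point']: 
    for e in models.landmark_of(p,t)[:2]:
      q=at_z(p,*e['location'],17)[:2]-c0; print(n,t,round(e['conf'],2),'uv',q@ex,q@ey)
  if n=='scene':
    cu,cv_=int(c[w].mean())-15,int(r[w].mean())+15
    cv2.imwrite('pics/'+sys.argv[1],cv2.resize(p['pixels'][cv_-35:cv_+35,cu-45:cu+45,::-1],None,fx=8,fy=8,interpolation=cv2.INTER_CUBIC)); print('crop origin',cu-45,cv_-35)
E
python3 m.py i1.png
```

```text
t 17.03 pos [616.8 198.4  60. ] close -12.92 tilt 0.09 F [ 2.8 -6.1  0.4] w 39.1 g 30.0 q [ 0.3  0.7  1.7 -0.   0.8  0.5]
top index_line 0.79 uv 3.61718021420376 108.71995421638758
top index_line 0.18 uv -254.52271085093008 43.45507314592992
top mark_point 0.45 uv 32.98258589873157 118.00190765411512
scene yellow 21 u -26.01827466958122 -7.231392385014266 v mean 122.00608401516772 range 117.0214043198509 126.13850922167906
scene red 4 u 0.12520166341382913 10.639156921142135 v mean 105.7146135268934 range 104.66747202149293 106.35838585457455
scene index_line 0.68 uv -264.47414025433096 47.61616220842079
scene index_line 0.62 uv 0.4922646996103441 102.25888854075657
scene mark_point 0.59 uv -4.66511796576783 117.18385182992517
crop origin 113 247
```

View pics/i1.png

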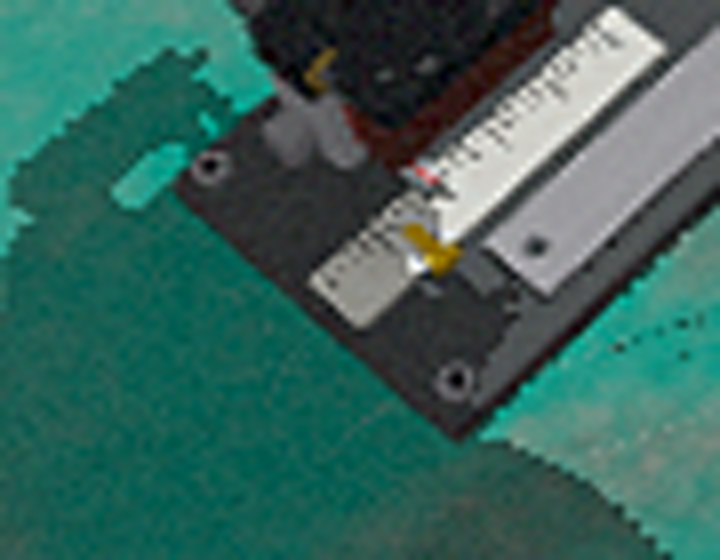

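The red index tip is at crop (425,173), about 15–16 mm short of the yellow mark at crop (430,245). Drawing 15 mm more.

>>> play_rows([
  [0.7, 2.9, 0],
  [0.9, 3.9, 0],
  [0.9, 3.9, 0],
  [0.9, 3.9, 0],
  [0, 0, 0],
  [0, 0, 0],
], yaw=[0, 0, 0, 0, 0, 0])

```text
t: 17.83
ee_pos: [620.0, 212.9, 60.0]
orientation: [2.456, 1.956, -0.0]
ft_force: [1.6, -6.4, 1.5]
width: 38.6
grasp_force: 30.0
```

```bash
sed -i 's/cv_-35:cv_+35,cu-45:cu+45/cv_-25:cv_+25,cu-32:cu+32/; s/fx=8,fy=8/fx=12,fy=12/; s/cu-45,cv_-35/cu-32,cv_-25/' m.py; python3 m.py i2.png
```

```text
t 17.83 pos [620.  212.9  60. ] close -12.93 tilt 0.09 F [ 1.6 -6.4  1.5] w 38.6 g 30.0 q [ 0.3  0.7  1.6 -0.   0.8  0.5]
top yellow 10 u -24.93131182461344 -14.463801321475293 v mean 123.12723871702879 range 117.50496826616128 127.35412486519388
top index_line 0.55 uv 5.83273190631068 115.71567689984987
scene yellow 22 u -26.01827466958122 -5.250762507294002 v mean 121.76743658777241 range 117.0214043198509 126.13850922167906
scene red 3 u 1.1667874125710467 9.621869703266746 v mean 120.69868052916934 range 120.4302934921421 120.96676516977115
scene index_line 0.87 uv -4.168878826799929 122.56662272202088
scene mark_point 0.4 uv -1.510438645265196 120.23391286587729
crop origin 126 257
```

View pics/i2.png

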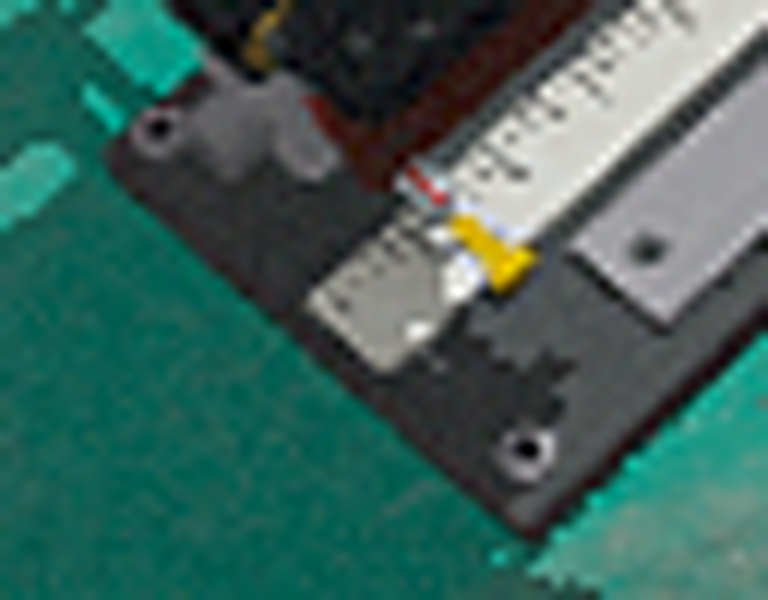

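The index line's tip, at crop (440,200), runs straight on into the mark's inner end at (465,222). They agree within about 1 mm, and the button is still squeezed (width 38.6 mm). Handing in.

```bash
python3 -c "
from h import *
st(); print(ticket.close_job())"
```

```text
t 18.13 pos [620.  212.7  60. ] close -12.93 tilt 0.09 F [ 1.4 -5.9  1.9] w 38.5 g 30.0 q [ 0.31  0.7   1.64 -0.    0.8   0.54]
the job is handed in; nothing more can be done
None
```

I made the stroke, stood the block upright clear of the gauge, drew the arm out until the index line was within about 1 mm of the yellow mark, held it there with the button squeezed, and handed the job in at 18 s (no verdict was returned).

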